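Tare the balance, print the zero, feed the slip

ROBOT

A 7-joint arm with a two-finger parallel gripper is mounted at the origin on the work surface. World frame = base frame: x ahead of the robot, y to its left, z up, the work surface at z = 0. Lengths are in m, angles in rad, forces in N, time in s.
With the tool pointing down it reaches from about 0.4 to 0.875 m from the base axis. Payload 19.3 kg.
Tool frame: the origin (TCP) lies at the very end of the fingers, on their centre line; the grasp point (between the pads) lies 19 mm behind it; z points along the fingers, y is the line along which they close (so a half turn about z gives the same grasp; the last joint's range is limited). The gripper opens to 85 mm and grips with 20 to 120 N. Pads are 22 mm wide; open, the fingers measure 114 mm over their backs; the gripper's body (76 mm by 85 mm) begins 54 mm behind the grasp point. The pads swing forward as they close: fully open they stand 13 mm farther back than shut.
Start: joints at [-1.363, 0.521, -0.036, 1.599, 0.021, 1.021, -0.113], TCP at [0.171, 0.601, 0.231] pointing down, gripper open.
Joint ranges: [-2.91, 2.91], [-0.3, 2.13], [-1.5, 1.42], [0.17, 2.43], [-1.26, 4.41], [0.16, 1.93], [-2.52, 2.52]. Speed limits (rad/s): [1.89, 1.89, 2.39, 2.39, 3.01, 3.01, 3.01].

INTERFACE

Orientations are given as [roll, pitch, yaw] about the fixed x, y, z axes, in that order (R = Rz(yaw) Ry(pitch) Rx(roll)).
In Python, from workcell import monitor, optics, workorder gives the robot as it stands.
- The arm moves only by the tool apply_moves, never from a script. Its arguments are lists of equal length, an entry for each row: "linear": the shift along the tool's x, y, z each as a share of 0.1 m, from -1 to 1, a list of three; "delta_rot": the turn, a rotation vector about the tool's x, y, z each as a share of 120 degrees, from -1 to 1, a list of three. A call has exactly 5 rows; each row is the pose to reach, as a shift and turn from the pose commanded when the call began, along the tool's axes at that moment; what a row does not reach only later rows make up. A row lasts 1/12 s, in which the tool goes at most 41.7 mm and 7.16 degrees, less where a joint would pass 70% of its speed; a pose out of reach is approached as far as the arm can. A call with a number of a shift or a turn outside -1 to 1 is refused whole. A call with a gripper value outside its range is refused whole. "gripper" is the opening, from -1 (shut) to 1 (fully open), set as the call begins (left out, the last holds). The fingers move at their own pace and stop on an object; "force" is the grip in N (left out, the last holds). Time passes only in rows, so rows that repeat a pose let the fingers close, or fill a call up. It gives the time, the measured TCP pose, the force, the opening and the grip force at its end, in the units of the state.
- monitor.observe(): the state, without advancing time (a new reading comes with each control period).
- optics.grab_frame(name): name is "scene" or "side" or "wrist"; returns (picture, depth): 384x512x3 uint8, red, green, blue; 384x512 float32, m along the optical axis (not along the pixel's ray), 0 where there is no reading.
- optics.camera_info(name): a dict with "fx", "fy", "cx", "cy" (pixels), "rvec" (rotation vector, rad) and "tvec" (3), from world to camera coordinates, as OpenCV has them; the wrist camera has in their place "T_tool_cam" (4x4, takes a point from camera to tool coordinates, whose origin is the TCP and whose axes are the flange's). Camera axes: x right, y down, z forward; pixel columns grow to the right and rows downward; lengths in m; the calibration is good to about 2 mm. The wrist camera is an equidistant fisheye: a pixel r from the principal point sees the ray r / f radians off the axis. A picture is of the moment at which its call begins: read the wrist's pose just before it. camera_info takes no time and is no camera call.
- workorder.job_done(): hands the job in; it is judged then, once.
The state is a dict: "clock": time; "qpos": joint angles; "qd": joint speeds; "joint_efforts": joint torques, N m; "position": TCP position; "tool_rot": TCP orientation; "force": force on the tool from outside, world axes, zero at the start; "moment": the same for the moment, N m; "grip_width": finger opening in m; "finger_force": force on a finger pad.
Only numpy, scipy, OpenCV 4.12 (cv2) and the standard library are available. Lean on these libraries where they do the work, as an engineer would, in place of code of your own. Each camera call takes 0.05 s, during which the arm holds its last target. There are 200 camera calls.

TASK

The balance is switched on with the empty weighing dish on its pan. With the fingertips, lightly tap the balance's long tare key, take the finger off and leave the balance untouched for about two seconds while the reading settles, then tap its print key (the small square key right next to the tare bar), and last tap the long feed key on the printer so that the slip can be torn off. Press each key gently until it registers and let it spring back up; press no other key, keep clear of the dish, and lift or shift nothing.

Things in the scene. Friction and masses are not known exactly. Their poses are not given: they have to be found in the camera images.
- balance: Precision balance, light grey, 3.2 kg, loose on rubber feet: 205 mm wide (y), 310 deep (x), stainless pan 80 mm above the bench. Origin on the bench under its middle; +x to its back, +y to the user's left. The key panel at its front (-x) rises 0.15 rad towards the back. One row of four grey keys, user's left (+y) to right: round (power), square (mode), square (print), long bar (tare).
- printer: Small grey data printer, 0.9 kg, loose on rubber feet, left or right of the balance: 115 mm wide (y), 190 deep (x), 74 high over the paper hump at the back, level key deck 43 mm high at the front (-x). Origin on the bench under its middle; +x to its back, +y to the user's left. Two grey keys: round (power) on the left, long bar (feed) on the right; 39 mm behind them a step up to 63 mm.
- dish: Empty aluminium weighing dish, 70 mm across, 16 mm high, 20 g, standing loose on the balance's pan. Origin at the centre of its underside.
- bal_tare_top (a point): Centre of the top face of the balance's tare key, a bar 38 mm long (y) by 15 mm (x), at the right end of the row, 8 mm proud of the panel, about 48 mm above the bench; moves with the key. z axis: the sloping panel's normal (the key goes down along -z); y axis: the balance's y.
- bal_print_top (a point): Centre of the top face of the balance's print key, 15 x 15 mm, 8 mm proud of the panel, 55 mm to the left of the tare key's centre; same axes as the tare key's point.
- prn_feed_top (a point): Centre of the top face of the printer's feed key, a bar 34 mm long (y) by 15 mm (x), 8 mm proud of the level deck, so 51 mm above the bench; z axis up.
- bal_tare (a joint): How far the tare key is down, m: 0 up, 0.006 at its stop. Rubber-dome key: starts to move at 1.5 N, 9 N when fully down, springs back when let go; made for a light press, well under 20 N. It registers from 0.0025 (4.6 N).
- bal_print (a joint): How far the print key is down, m: same kind of key as the tare key (0 up, 0.006 stop, registers from 0.0025, 1.5 to 9 N).
- prn_feed (a joint): How far the printer's feed key is down, m: same kind of key (0 up, 0.006 stop, registers from 0.0025, 1.5 to 9 N).
- bal_power (a joint): The balance's round power key at the left end of the row, 16 mm across, m down (same kind). Not to be pressed.
- bal_mode (a joint): The balance's other square key (mode), 15 x 15 mm, centre 46 mm to the left of the print key's, m down (same kind). Not to be pressed.
- prn_power (a joint): The printer's round power key, 14 mm across, centre 58 mm to the left of the feed key's, m down (same kind). Not to be pressed.
- weight: Bystander: brass knob weight, 32 mm across, 50 mm high, 200 g, standing in front of the balance's left half. Origin at the centre of its underside.
- spatula: Bystander: flat steel spatula, 138 mm long, 5 mm thick, lying roughly along y in front of the balance. Origin underneath its middle.
- marker: Bystander: marker pen, 128 mm long, 14 mm thick, lying roughly along y in front of the printer. Origin underneath its middle.
- bottle: Bystander: amber reagent bottle, 70 mm across, 140 mm high. Origin at the centre of its underside.
- tuberack: Bystander: microtube rack with tubes, 75 x 125 mm, 54 mm high. Origin at the centre of its underside.
- beaker: Bystander: empty glass beaker, 68 mm across, 85 mm high. Origin at the centre of its underside.
- tipbox: Bystander: closed pipette-tip box, 85 x 122 mm, 77 mm high. Origin at the centre of its underside.
- petri: Bystander: stack of three Petri dishes, 90 mm across, 48 mm high. Origin at the centre of its underside.
Not all that is in view belongs to the job. What is shaped like the printer but blue is not meant.

How it is judged:
On the way, in this order (a step that is already met when the one before it is completed fails the run):
1. the tare key is pressed at least 2.5 mm down by the fingers, with no other key down (value of joint bal_tare above 0.0025 m and contact force between the fingers and balance above 0.5 N and value of joint each of bal_print, prn_feed, bal_power, bal_mode, prn_power below 0.001 m), for 0.03 s.
2. the balance is left untouched, all keys up, for 1.2 s (value of joint each of bal_tare, bal_print, prn_feed, bal_power, bal_mode, prn_power below 0.001 m and not (contact force between any of the fingers, the arm and balance above 0.1 N)), for 1.2 s.
3. the print key is pressed at least 2.5 mm down by the fingers, with no other key down (value of joint bal_print above 0.0025 m and contact force between the fingers and balance above 0.5 N and value of joint each of bal_tare, prn_feed, bal_power, bal_mode, prn_power below 0.001 m), for 0.03 s.
4. the printer's feed key is pressed at least 2.5 mm down by the fingers, with no other key down (value of joint prn_feed above 0.0025 m and contact force between the fingers and printer above 0.5 N and value of joint each of bal_tare, bal_print, bal_power, bal_mode, prn_power below 0.001 m), for 0.03 s.
At the end, for the whole second after the job is handed in: All six keys are up again (less than 1 mm down), the balance and the printer stand within 8 mm of where they were, the dish lies level on the pan within 10 mm of where it was, every bystander is within 20 mm of its start, and all is at rest (value of joint each of bal_tare, bal_print, prn_feed, bal_power, bal_mode, prn_power below 0.001 m and distance of each of balance, printer from where it was at the start of the episode below 0.008 m and distance of dish from where it was at the start of the episode below 0.01 m and angle between dish's own z axis and vertical below 0.1 rad and z of dish in the frame of balance between 0.076 and 0.086 m and linear speed of each of dish, balance, printer below 0.02 m/s and distance of each of weight, marker, spatula, bottle, tuberack, beaker, tipbox, petri from where it was at the start of the episode below 0.02 m); the robot touches nothing.
It fails at once if a key that is not part of the job is pressed (power or mode key more than 1.5 mm down) (value of joint any of bal_power, bal_mode, prn_power above 0.0015 m).
It fails at once if the balance or the printer is pressed harder than 25 N (contact force between any of the fingers, the arm and balance above 25 N or contact force between any of the fingers, the arm and printer above 25 N).
It fails at once if the dish is touched or moved more than 10 mm (contact force between any of the fingers, the arm and dish above 0.2 N or distance of dish from where it was at the start of the episode above 0.01 m).
It fails at once if the balance or the printer is shifted or lifted more than 8 mm, or tipped (distance of any of balance, printer from where it was at the start of the episode above 0.008 m or angle between any of balance, printer's own z axis and vertical above 0.06 rad).
It fails at once if a bystander is moved more than 20 mm, lifted or knocked over (distance of any of weight, marker, spatula, bottle, tuberack, beaker, tipbox, petri from where it was at the start of the episode above 0.02 m or angle between any of weight, marker, spatula, bottle, tuberack, beaker, tipbox, petri's own z axis and vertical above 0.3 rad).
It also fails if it takes over 51 s, if anything falls off the work surface, if the arm or the gripper's body presses on something with over 40 N, if the wrist force passes 120 N, or if a joint passes its speed limit or range.

## Working session

There is one attempt and no reset: what is moved stays moved. The work goes in short steps, Python scripts to look and compute and a tool call to move; the robot and the scene stay as the last step left them, time stands still between calls to the robot, and variables do not carry over. Pictures are saved under pics/ and viewed, at most 10 in all, crops included, and the job is handed in when it is done.

Besides the shell and the picture viewer there is one more tool, called after "Request:" by a JSON object that holds its "fn" and its "kwargs". apply_moves: Moves the arm, as the interface text tells. Its arguments: {"type":"object","properties":{"linear":{"type":"array"},"delta_rot":{"type":"array"},"gripper":{"type":"number"},"force":{"type":"number"}},"required":["linear","delta_rot"]}

```bash
mkdir -p pics
cat > h.py <<'E'
import numpy as np, cv2, pickle
from scipy.spatial.transform import Rotation as R
from workcell import monitor, optics, workorder
def grab(n):
    s=monitor.observe(); im,d=optics.grab_frame(n); i=optics.camera_info(n)
    pickle.dump((s,im,d,i),open(n+'.pkl','wb')); return s,im,d,i
def load(n): return pickle.load(open(n+'.pkl','rb'))
def cloud(d,i):
    v,u=np.mgrid[:d.shape[0],:d.shape[1]]
    P=np.stack([(u-i['cx'])/i['fx']*d,(v-i['cy'])/i['fy']*d,d],-1)
    Rm=R.from_rotvec(np.ravel(i['rvec'])).as_matrix(); t=np.ravel(i['tvec'])
    W=(P-t)@Rm; W[d==0]=np.nan; return W
def ray(u,v,z,i):
    Rm=R.from_rotvec(np.ravel(i['rvec'])).as_matrix(); t=np.ravel(i['tvec'])
    o=-Rm.T@t; r=Rm.T@np.array([(u-i['cx'])/i['fx'],(v-i['cy'])/i['fy'],1]); return o+r*(z-o[2])/r[2]
E
python3 - <<'E'
from h import *
a=[grab(n) for n in('scene','side')]
for n,x in zip(('scene','side'),a):
    cv2.imwrite(f'pics/{n}0.png',cv2.cvtColor(cv2.resize(x[1],(800,600)),cv2.COLOR_RGB2BGR)); print({k:np.round(v,3) for k,v in x[3].items()})
print(a[0][0])
E
```

```text
{'fx': np.float64(496.396), 'fy': np.float64(496.396), 'cx': np.float64(262.732), 'cy': np.float64(188.834), 'rvec': array([ 2.116,  0.547, -0.273]), 'tvec': array([-0.446, -0.062,  1.824])}
{'fx': np.float64(494.378), 'fy': np.float64(494.378), 'cx': np.float64(255.279), 'cy': np.float64(197.56), 'rvec': array([ 2.214, -0.197,  0.123]), 'tvec': array([-0.506,  0.105,  1.645])}
{'clock': 0.0, 'qpos': array([-1.36321373,  0.52202494, -0.0362994 ,  1.59998614,  0.02116262,
        1.02111743, -0.11280843]), 'qd': array([ 4.66400518e-04, -1.82906925e-03, -7.11854502e-04,  5.63727783e-05,
       -1.34185042e-03, -1.31111294e-03, -4.53694372e-04]), 'joint_efforts': array([ 5.58777883e-04, -9.27102613e+01,  1.98003665e+00, -3.69913960e+01,
        1.79074123e-02,  8.46064853e-03,  5.66755347e-06]), 'position': array([0.17133914, 0.60070618, 0.23072706]), 'tool_rot': array([-3.14044216e+00,  6.48021102e-05,  2.86374746e+00]), 'force': array([ 0.04571853, -0.37452651, -0.21753424]), 'moment': array([0.01088537, 0.03220938, 0.00137244]), 'finger_force': 0.0, 'grip_width': 0.08547331506434863}
```

View pics/scene0.png

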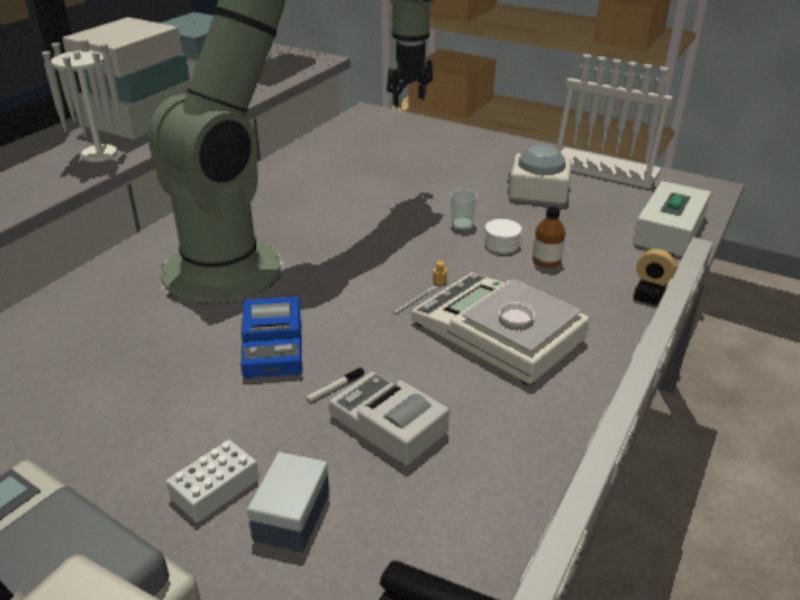

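View pics/side0.png

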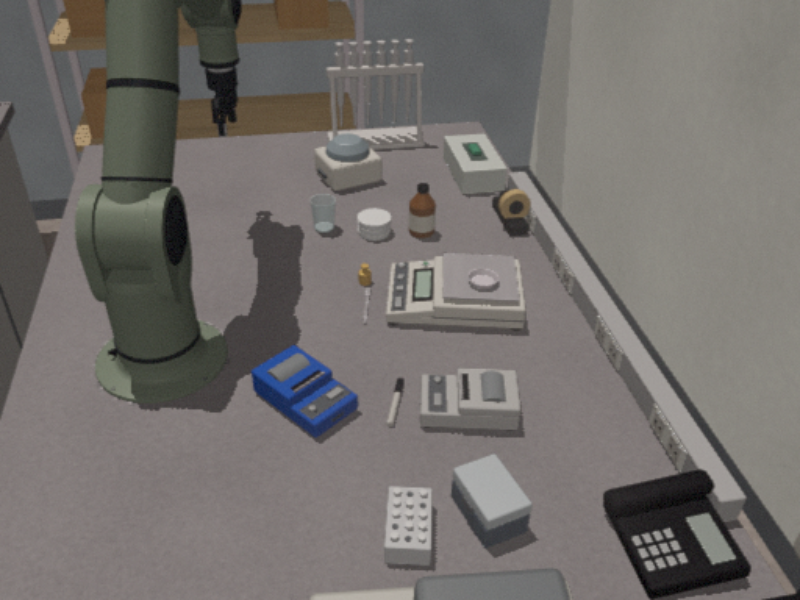

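The scene view (800x600) shows the balance at (500,320), the grey printer at (390,415), and the key row at the balance's front-left edge. In the side view the balance is at (455,290) and the printer at (470,398). There are two printer-shaped things: the blue one at side (305,390) and the grey one at side (470,398). The grey one is meant, as the blue is excluded. An enlarged crop will confirm it.

Run:
```python
from h import *
def crop(n,x0,y0,w,h,k):
    s,im,d,i=load(n); return cv2.cvtColor(cv2.resize(im[y0:y0+h,x0:x0+w],None,fx=k,fy=k,interpolation=cv2.INTER_CUBIC),cv2.COLOR_RGB2BGR)
A=crop('side',240,160,100,120,5); B=crop('scene',200,170,80,120,5)[:,:300]
B=crop('scene',205,165,130,120,2.3)
C=np.zeros((600,800,3),np.uint8); C[:,:500]=A; C[:B.shape[0],500:500+min(300,B.shape[1])]=B[:,:300]
cv2.imwrite('pics/crop.png',C)
for n in('side','scene'):
    s,im,d,i=load(n); W=cloud(d,i)
    # surfaces by height
    m=(W[...,0]>.35)&(W[...,0]<1.0)&(abs(W[...,1])<.5)&(W[...,2]>.02)
    k,l,st,c=cv2.connectedComponentsWithStats(m.astype(np.uint8))
    for j in range(1,k):
        if st[j,4]>60:
            P=W[l==j]; print(n,st[j],np.round(P.min(0),3),np.round(P.max(0),3))
```

```text
side [262 117  17  33 431] [0.617 0.367 0.02 ] [0.687 0.432 0.143]
side [ 316  120  143  182 4298] [ 0.863 -0.5    0.02 ] [0.999 0.498 0.108]
side [199 126  16  20 227] [0.367 0.433 0.02 ] [0.432 0.5   0.091]
side [229 133  22  18 304] [0.484 0.383 0.02 ] [0.573 0.487 0.055]
side [ 247  162   90   47 3573] [ 0.49  -0.044  0.02 ] [0.834 0.229 0.102]
side [230 169   8  10  62] [0.455 0.187 0.02 ] [0.483 0.223 0.053]
side [ 269  235   65   38 2115] [ 0.5   -0.338  0.02 ] [ 0.708 -0.184  0.08 ]
side [215 244  14  23 181] [ 0.35  -0.255  0.02 ] [ 0.387 -0.18   0.055]
side [289 290  39  32 512] [ 0.518 -0.5    0.02 ] [ 0.612 -0.444  0.081]
side [248 311  29  13 273] [ 0.4   -0.5    0.039] [ 0.479 -0.459  0.058]
scene [288 121  17  22 255] [0.364 0.437 0.02 ] [0.434 0.499 0.09 ]
scene [341 132  21  36 536] [0.619 0.375 0.02 ] [0.689 0.43  0.146]
scene [310 140  24  19 350] [0.483 0.381 0.02 ] [0.572 0.479 0.054]
scene [ 331  159  120  225 5947] [ 0.863 -0.5    0.02 ] [1.    0.5   0.109]
scene [277 167   9  12  76] [0.455 0.189 0.02 ] [0.485 0.219 0.058]
scene [ 263  174  114   70 4504] [ 0.491 -0.047  0.02 ] [0.837 0.227 0.102]
scene [175 217  18  21 240] [ 0.35 -0.26  0.02] [ 0.39  -0.177  0.055]
scene [ 210  237   77   58 2561] [ 0.498 -0.34   0.02 ] [ 0.707 -0.186  0.079]
scene [133 281  32  26 313] [ 0.398 -0.5    0.021] [ 0.482 -0.462  0.058]
scene [172 289  38  38 630] [ 0.518 -0.5    0.02 ] [ 0.614 -0.444  0.084]
```

View pics/crop.png

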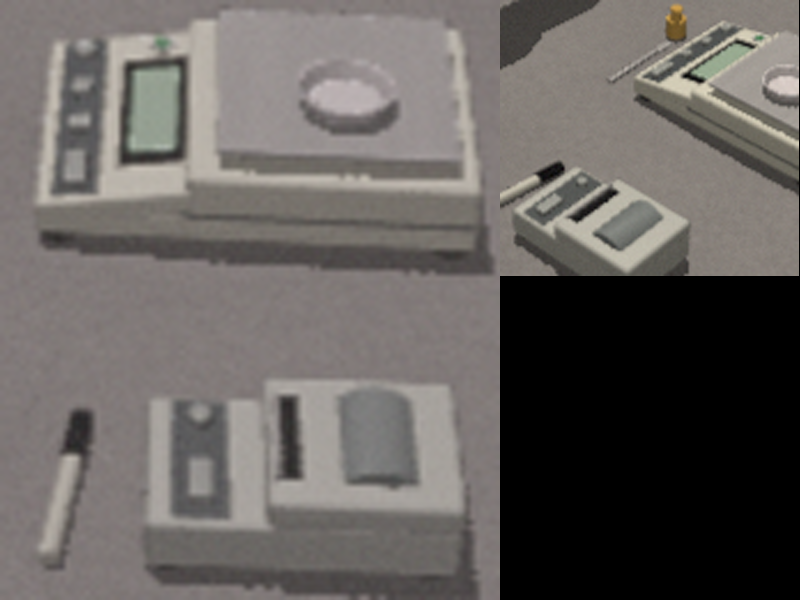

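The crop confirms it. In the balance's row from left to right, power is at crop (87,47), mode (82,87), print (80,120) and the tare bar (74,165). On the grey printer, round power is at (201,412) and the feed bar at (201,478).

Run:
```python
from h import *
s,im,d,i=load('side'); W=cloud(d,i)
f=lambda u,v:((u+.5)/5-.5+240,(v+.5)/5-.5+160)
for n,u,v,z in(('tare',74,165,.048),('print',80,120,.048),('mode',82,87,.048),('bpow',87,47,.048),('feed',201,478,.051),('ppow',201,412,.051)):
    u,v=f(u,v); print(n,np.round(ray(u,v,z,i),4), 'depth',np.round(W[round(v),round(u)],4))
# same keys in scene image: bright blobs inside dark panels; report yaw by min-area rects
for n in('side','scene'):
    s,im,d,i=load(n); W=cloud(d,i)
    for nm,(y0,y1,x0,x1,z0) in dict(bal=(-.06,.24,.485,.85,.03),prn=(-.35,-.17,.49,.72,.03)).items():
        m=(W[...,0]>x0)&(W[...,0]<x1)&(W[...,1]>y0)&(W[...,1]<y1)&(W[...,2]>z0)
        r=cv2.minAreaRect((W[m][:,:2]*1000).astype(np.float32)); print(n,nm,np.round(r[0],1),np.round(r[1],1),round(r[2],2))
        g=im.astype(int).sum(-1)
        t=m&(W[...,2]<.058)
        t&=(W[...,0]<(.56 if nm=='bal' else .57))
        # key-height points: residual above the deck
        P=W[t]
        if nm=='prn':
            q=P[P[:,2]>.0475]; print('  high pts',len(q),np.round(q.mean(0),4),np.round(q.min(0),3),np.round(q.max(0),3))
```

```text
tare [0.5209 0.0555 0.048 ] depth [0.5189 0.0527 0.0485]
print [0.5352 0.1084 0.048 ] depth [0.537  0.11   0.0449]
mode [0.5444 0.1491 0.048 ] depth [0.5438 0.1463 0.05  ]
bpow [0.5579 0.2002 0.048 ] depth [0.558  0.2005 0.0478]
feed [ 0.5376 -0.271   0.051 ] depth [ 0.5385 -0.2698  0.0505]
ppow [ 0.5507 -0.2137  0.051 ] depth [ 0.551  -0.2152  0.0523]
side bal [663.2  90.7] [213.8 311.4] 75.68
side prn [ 603.1 -262.8] [121.  190.5] 77.01
  high pts 72 [ 0.5422 -0.2544  0.0504] [ 0.517 -0.308  0.048] [ 0.57  -0.204  0.058]
scene bal [663.3  92.1] [213.6 316. ] 76.17
scene prn [ 603.2 -260.2] [122.  194.4] 76.84
  high pts 129 [ 0.5425 -0.2561  0.0505] [ 0.515 -0.31   0.048] [ 0.569 -0.197  0.058]
```

Request:
{"fn": "apply_moves", "kwargs": {"linear": [[-0.2,-0.17,0],[-0.4,-0.34,0],[-0.6,-0.51,0],[-0.8,-0.68,0],[-0.97,-0.86,0]], "delta_rot": [[0,0,0],[0,0,0],[0,0,0],[0,0,0],[0,0,0]], "gripper": -1}}

```text
clock: 0.52
position: [0.242, 0.4903, 0.231]
tool_rot: [-3.141, 0.0, 2.863]
force: [1.0, -0.2, 0.2]
grip_width: 0.0258
finger_force: 0.0
```

Request:
{"fn": "apply_moves", "kwargs": {"linear": [[-0.2,-0.17,0],[-0.4,-0.34,0],[-0.6,-0.51,0],[-0.8,-0.68,0],[-0.97,-0.86,0]], "delta_rot": [[0,0,0],[0,0,0],[0,0,0],[0,0,0],[0,0,0]]}}

```text
clock: 0.93
position: [0.3116, 0.3811, 0.2311]
tool_rot: [-3.141, 0.0, 2.863]
force: [0.2, 0.2, -0.6]
grip_width: -0.0003
finger_force: 0.0
```

Request:
{"fn": "apply_moves", "kwargs": {"linear": [[-0.2,-0.17,0],[-0.4,-0.34,0],[-0.6,-0.51,0],[-0.8,-0.68,0],[-0.97,-0.86,0]], "delta_rot": [[0,0,0],[0,0,0],[0,0,0],[0,0,0],[0,0,0]]}}

```text
clock: 1.35
position: [0.3812, 0.2718, 0.2312]
tool_rot: [-3.141, 0.0, 2.863]
force: [-0.6, -0.2, -0.4]
grip_width: -0.0002
finger_force: 0.0
```

Request:
{"fn": "apply_moves", "kwargs": {"linear": [[-0.2,-0.17,0],[-0.4,-0.34,0],[-0.6,-0.51,0],[-0.8,-0.68,0],[-0.97,-0.86,0]], "delta_rot": [[0,0,0],[0,0,0],[0,0,0],[0,0,0],[0,0,0]]}}

```text
clock: 1.77
position: [0.4509, 0.1625, 0.2312]
tool_rot: [-3.141, 0.0, 2.864]
force: [0.3, 0.5, -0.1]
grip_width: 0.0002
finger_force: 0.0
```

Request:
{"fn": "apply_moves", "kwargs": {"linear": [[-0.2,-0.17,0.1],[-0.4,-0.34,0.2],[-0.6,-0.51,0.4],[-0.8,-0.68,0.6],[-0.97,-0.86,0.8]], "delta_rot": [[0,0,0],[0,0,0],[0,0,0],[0,0,0],[0,0,0]]}}

```text
clock: 2.18
position: [0.5207, 0.0534, 0.1504]
tool_rot: [3.141, 0.0, 2.864]
force: [0.4, 1.0, 1.0]
grip_width: 0.0002
finger_force: 0.0
```

```bash
cat > w.py <<'E'
from h import *
def wray(u,v,z,s,i):
    T=np.eye(4); T[:3,:3]=R.from_euler('xyz',s['tool_rot']).as_matrix(); T[:3,3]=s['position']
    C=T@i['T_tool_cam']; x,y=u-i['cx'],v-i['cy']; r=np.hypot(x,y); th=r/i['fx']
    ray=C[:3,:3]@np.array([x/r*np.sin(th),y/r*np.sin(th),np.cos(th)]); o=C[:3,3]; return o+ray*(z-o[2])/ray[2]
E
python3 - <<'E'
from w import *
s,im,d,i=grab('wrist'); print(s['position'],s['tool_rot'],i['fx'],np.round(i['T_tool_cam'],3))
cv2.imwrite('pics/wrist1.png',cv2.cvtColor(cv2.resize(im,(800,600)),cv2.COLOR_RGB2BGR))
E
```

```text
[0.5206753  0.05336701 0.15036565] [3.14146549e+00 4.07121168e-04 2.86388476e+00] 297.3186396354542 [[ 0.001 -0.964 -0.268  0.069]
 [ 1.     0.001  0.001  0.   ]
 [-0.    -0.268  0.964 -0.142]
 [ 0.     0.     0.     1.   ]]
```

View pics/wrist1.png

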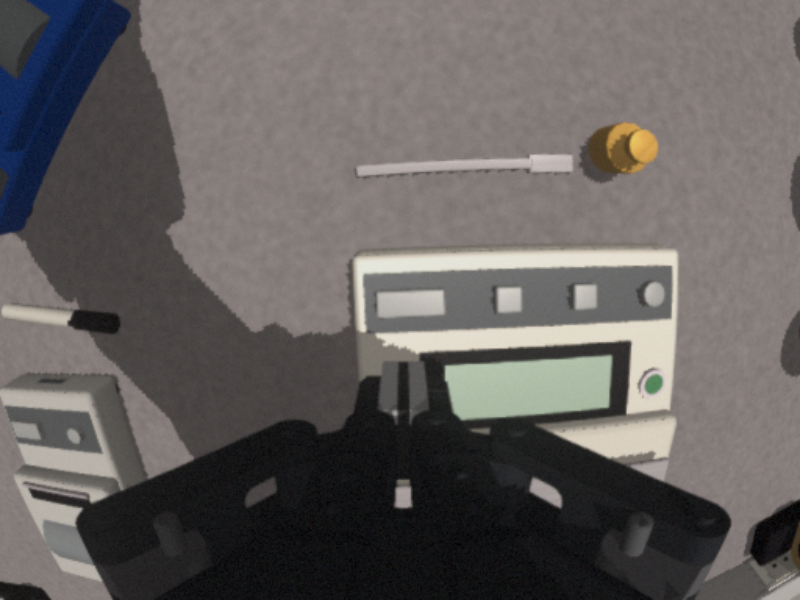

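The wrist view shows the balance's keys all up and unobstructed: tare bar (410,303), print (509,299), mode (585,296), power (654,294). The printer's feed bar is at (28,432). The shut fingertips at (403,375) look narrow, about one key wide.

Run:
```python
from w import *
s,im,d,i=load('wrist'); k=.64
for n,u,v,z in(('tare',410,303,.048),('print',509,299,.048),('mode',585,296,.048),('bpow',654,294,.048),('feed',28,432,.051),('ppow',74,436,.051),('tip',403,365,.150),('tipe',427,368,.150)):
    p=wray(u*k,v*k,z,s,i); Rm=R.from_euler('xyz',s['tool_rot']).as_matrix(); print(n,np.round(p,4),'tool-frame from TCP',np.round(Rm.T@(p-s['position']),4))
```

```text
tare [0.5195 0.0583 0.048 ] tool-frame from TCP [0.0025 0.0044 0.1024]
print [0.5322 0.1117 0.048 ] tool-frame from TCP [0.0049 0.0593 0.1024]
mode [0.5428 0.156  0.048 ] tool-frame from TCP [0.0069 0.1048 0.1024]
bpow [0.5542 0.2015 0.048 ] tool-frame from TCP [0.0085 0.1517 0.1024]
feed [ 0.538  -0.2639  0.051 ] tool-frame from TCP [-0.1036 -0.3004  0.0994]
ppow [ 0.549  -0.2094  0.051 ] tool-frame from TCP [-0.0993 -0.2449  0.0994]
tip [0.5123 0.0562 0.15  ] tool-frame from TCP [0.0088 0.0005 0.0004]
tipe [0.5156 0.0636 0.15  ] tool-frame from TCP [0.0077 0.0085 0.0004]
```

Request:
{"fn": "apply_moves", "kwargs": {"linear": [[0.02,0.04,0.2],[0.02,0.04,0.4],[0.02,0.04,0.6],[0.02,0.04,0.8],[0.02,0.04,0.93]], "delta_rot": [[0,0,0],[0,0,0],[0,0,0],[0,0,0],[0,0,0]]}}

```text
clock: 2.65
position: [0.5183, 0.0588, 0.0565]
tool_rot: [-3.141, -0.002, 2.864]
force: [0.0, -0.3, -0.5]
grip_width: 0.0001
finger_force: 0.0
```

Request:
{"fn": "apply_moves", "kwargs": {"linear": [[0,0,0],[0,0,0.01],[0,0,0.02],[0,0,0.03],[0,0,0.03]], "delta_rot": [[0,0,0],[0,0,0],[0,0,0],[0,0,0],[0,0,0]]}}

```text
clock: 3.07
position: [0.5194, 0.059, 0.0559]
tool_rot: [3.141, 0.001, 2.864]
force: [-0.8, -0.8, 1.6]
grip_width: -0.0002
finger_force: 0.0
```

Request:
{"fn": "apply_moves", "kwargs": {"linear": [[0,0,0],[0,0,0],[0,0,0.01],[0,0,0.01],[0,0,0.01]], "delta_rot": [[0,0,0],[0,0,0],[0,0,0],[0,0,0],[0,0,0]]}}

```text
clock: 3.48
position: [0.519, 0.0589, 0.0543]
tool_rot: [-3.142, 0.0, 2.864]
force: [-0.5, 0.8, -0.1]
grip_width: 0.0002
finger_force: 0.0
```

Run:
```python
from h import *
s,im,d,i=grab('wrist'); print(s['position'],s['force'],s['moment'])
for n in range(6):
    optics.grab_frame('wrist') ; s=monitor.observe(); print(s['position'],s['force'])
im=im[120:300,170:440]
cv2.imwrite('pics/wrist2.png',cv2.cvtColor(cv2.resize(im,(780,520),interpolation=cv2.INTER_CUBIC),cv2.COLOR_RGB2BGR))
```

```text
[0.51903905 0.05887157 0.05430564] [-0.46572272  0.8002378  -0.13640008] [-0.01015809  0.03265535  0.01659459]
[0.51905742 0.05887729 0.05430476] [-0.05190803  0.88203816 -0.72833188]
[0.51901368 0.05887712 0.05428687] [ 0.18484714  0.43797576 -0.11839143]
[0.51905442 0.05886392 0.05431377] [-0.13491992 -0.10935262  0.17881057]
[0.51905844 0.05889705 0.05429688] [ 0.70026275  0.24343837 -0.48163748]
[0.51906036 0.05888139 0.05430811] [-0.0556075  -0.26060177  0.69097425]
[0.51903993 0.05887185 0.0542877 ] [-0.07740923 -0.32957646 -0.42222097]
```

View pics/wrist2.png

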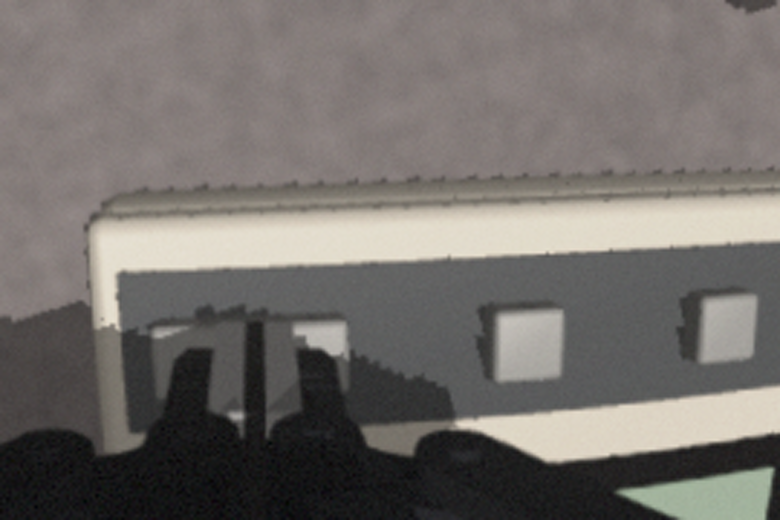

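The fingertips at (255,370) hover over the tare bar (155–345, 320–390), and no other key is near. I'll press now in small steps.

Request:
{"fn": "apply_moves", "kwargs": {"linear": [[0,0,0.01],[0,0,0.02],[0,0,0.03],[0,0,0.03],[0,0,0.03]], "delta_rot": [[0,0,0],[0,0,0],[0,0,0],[0,0,0],[0,0,0]]}}

```text
clock: 4.25
position: [0.519, 0.0589, 0.0512]
tool_rot: [-3.141, -0.0, 2.864]
force: [-0.8, -0.4, -0.7]
grip_width: -0.0002
finger_force: 0.0
```

Request:
{"fn": "apply_moves", "kwargs": {"linear": [[0,0,0.01],[0,0,0.02],[0,0,0.02],[0,0,0.02],[0,0,0.02]], "delta_rot": [[0,0,0],[0,0,0],[0,0,0],[0,0,0],[0,0,0]]}}

```text
clock: 4.67
position: [0.5191, 0.0589, 0.0493]
tool_rot: [-3.142, -0.0, 2.864]
force: [0.3, -0.3, -0.5]
grip_width: -0.0003
finger_force: 0.0
```

Request:
{"fn": "apply_moves", "kwargs": {"linear": [[0,0,0.01],[0,0,0.02],[0,0,0.02],[0,0,0.02],[0,0,0.02]], "delta_rot": [[0,0,0],[0,0,0],[0,0,0],[0,0,0],[0,0,0]]}}

```text
clock: 5.08
position: [0.5192, 0.0588, 0.0474]
tool_rot: [3.142, 0.0, 2.864]
force: [1.2, -0.6, 2.6]
grip_width: 0.0001
finger_force: 1.5
```

Request:
{"fn": "apply_moves", "kwargs": {"linear": [[0,0,0.01],[0,0,0.02],[0,0,0.02],[0,0,0.02],[0,0,0.02]], "delta_rot": [[0,0,0],[0,0,0],[0,0,0],[0,0,0],[0,0,0]]}}

```text
clock: 5.5
position: [0.5194, 0.0588, 0.0454]
tool_rot: [3.141, 0.001, 2.864]
force: [2.7, -1.6, 5.7]
grip_width: -0.0003
finger_force: 2.7
```

Request:
{"fn": "apply_moves", "kwargs": {"linear": [[0,0,0.01],[0,0,0.01],[0,0,0.01],[0,0,0.01],[0,0,0.01]], "delta_rot": [[0,0,0],[0,0,0],[0,0,0],[0,0,0],[0,0,0]]}}

```text
clock: 5.92
position: [0.5196, 0.0588, 0.0445]
tool_rot: [3.141, 0.001, 2.864]
force: [2.3, -0.9, 7.1]
grip_width: -0.0003
finger_force: 3.2
```

Tare registered: 7 N, about 4 mm down. I'll lift off, move over the print key and wait.

Request:
{"fn": "apply_moves", "kwargs": {"linear": [[0,0,-0.1],[0,0,-0.2],[0,0,-0.3],[0,0,-0.3],[0,0,-0.3]], "delta_rot": [[0,0,0],[0,0,0],[0,0,0],[0,0,0],[0,0,0]]}}

```text
clock: 6.33
position: [0.5193, 0.0591, 0.0752]
tool_rot: [3.141, 0.001, 2.864]
force: [0.7, -0.3, -0.2]
grip_width: 0.0002
finger_force: 0.0
```

Request:
{"fn": "apply_moves", "kwargs": {"linear": [[0,0.1,0],[0,0.25,0],[0.02,0.4,0],[0.02,0.55,0],[0.02,0.55,0]], "delta_rot": [[0,0,0],[0,0,0],[0,0,0],[0,0,0],[0,0,0]]}}

```text
clock: 6.75
position: [0.5327, 0.1163, 0.0739]
tool_rot: [3.14, -0.0, 2.867]
force: [-0.3, 0.4, 0.7]
grip_width: -0.0001
finger_force: 0.0
```

Request:
{"fn": "apply_moves", "kwargs": {"linear": [[0,0,0],[0,0,0],[0,0,0],[0,0,0],[0,0,0]], "delta_rot": [[0,0,0],[0,0,0],[0,0,0],[0,0,0],[0,0,0]]}}

```text
clock: 7.17
position: [0.5322, 0.1118, 0.0743]
tool_rot: [-3.141, -0.0, 2.863]
force: [-0.2, -1.3, 0.5]
grip_width: -0.0001
finger_force: 0.0
```

Request:
{"fn": "apply_moves", "kwargs": {"linear": [[0,0,0],[0,0,0],[0,0,0],[0,0,0],[0,0,0]], "delta_rot": [[0,0,0],[0,0,0],[0,0,0],[0,0,0],[0,0,0]]}}

```text
clock: 7.58
position: [0.5322, 0.1123, 0.0743]
tool_rot: [-3.142, 0.0, 2.864]
force: [-0.4, -0.1, -0.3]
grip_width: 0.0002
finger_force: 0.0
```

Request:
{"fn": "apply_moves", "kwargs": {"linear": [[0,0,0],[0,0,0],[0,0,0],[0,0,0],[0,0,0]], "delta_rot": [[0,0,0],[0,0,0],[0,0,0],[0,0,0],[0,0,0]]}}

```text
clock: 8.0
position: [0.5322, 0.1123, 0.0743]
tool_rot: [-3.142, 0.0, 2.864]
force: [-1.0, 0.6, 0.2]
grip_width: -0.0004
finger_force: 0.0
```

Run:
```python
from h import *
s,im,d,i=grab('wrist'); print(s['position'],s['force'])
im=im[120:300,130:400]
cv2.imwrite('pics/wrist3.png',cv2.cvtColor(cv2.resize(im,(780,520),interpolation=cv2.INTER_CUBIC),cv2.COLOR_RGB2BGR))
```

```text
[0.53222379 0.11231865 0.07431429] [-1.02941249  0.62271402  0.17086492]
```

View pics/wrist3.png

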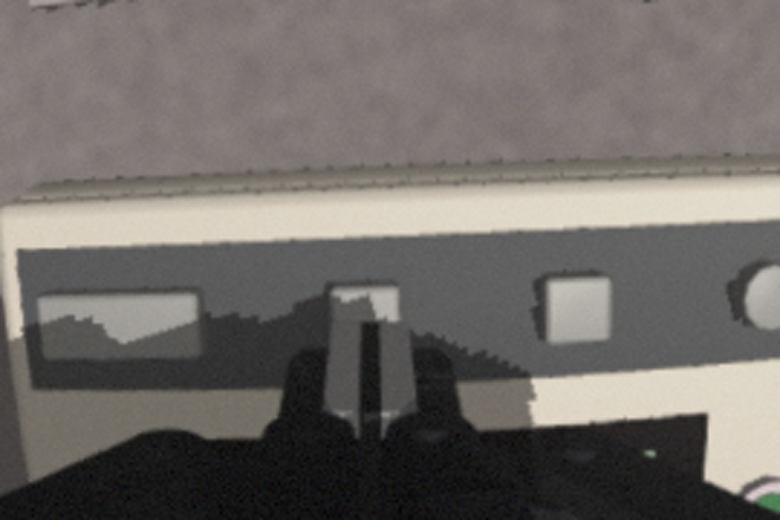

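The fingertips at (370,370) line up with the print key at (365,315), and the tare bar at (120,325) is up again. The waiting time has passed, so I'll press print.

Request:
{"fn": "apply_moves", "kwargs": {"linear": [[0,0,0.06],[0,0,0.12],[0,0,0.18],[0,0,0.23],[0,0,0.23]], "delta_rot": [[0,0,0],[0,0,0],[0,0,0],[0,0,0],[0,0,0]]}}

```text
clock: 8.47
position: [0.5315, 0.1122, 0.05]
tool_rot: [-3.141, -0.002, 2.864]
force: [-0.9, -1.1, 0.2]
grip_width: 0.0002
finger_force: 0.0
```

Request:
{"fn": "apply_moves", "kwargs": {"linear": [[0,0,0.01],[0,0,0.02],[0,0,0.03],[0,0,0.03],[0,0,0.03]], "delta_rot": [[0,0,0],[0,0,0],[0,0,0],[0,0,0],[0,0,0]]}}

```text
clock: 8.88
position: [0.5324, 0.1123, 0.0485]
tool_rot: [3.141, 0.0, 2.864]
force: [0.6, -0.9, 2.0]
grip_width: 0.0001
finger_force: 0.8
```

Request:
{"fn": "apply_moves", "kwargs": {"linear": [[0,0,0.01],[0,0,0.02],[0,0,0.02],[0,0,0.02],[0,0,0.02]], "delta_rot": [[0,0,0],[0,0,0],[0,0,0],[0,0,0],[0,0,0]]}}

```text
clock: 9.3
position: [0.5325, 0.1123, 0.0465]
tool_rot: [3.141, 0.001, 2.864]
force: [1.3, -0.7, 4.1]
grip_width: -0.0001
finger_force: 2.1
```

Request:
{"fn": "apply_moves", "kwargs": {"linear": [[0,0,0.01],[0,0,0.01],[0,0,0.01],[0,0,0.01],[0,0,0.01]], "delta_rot": [[0,0,0],[0,0,0],[0,0,0],[0,0,0],[0,0,0]]}}

```text
clock: 9.72
position: [0.5325, 0.1124, 0.0455]
tool_rot: [3.141, 0.001, 2.864]
force: [1.8, -0.4, 5.5]
grip_width: 0.0002
finger_force: 2.7
```

Request:
{"fn": "apply_moves", "kwargs": {"linear": [[0,0,0.01],[0,0,0.01],[0,0,0.01],[0,0,0.01],[0,0,0.01]], "delta_rot": [[0,0,0],[0,0,0],[0,0,0],[0,0,0],[0,0,0]]}}

```text
clock: 10.13
position: [0.5327, 0.1123, 0.0445]
tool_rot: [3.141, 0.001, 2.864]
force: [1.5, -0.5, 7.2]
grip_width: -0.0001
finger_force: 3.2
```

Print registered at about 7 N. I'll lift and go to the printer.

Request:
{"fn": "apply_moves", "kwargs": {"linear": [[0,0,-0.15],[0,0,-0.3],[0,0,-0.45],[0,0,-0.6],[0,0,-0.7]], "delta_rot": [[0,0,0],[0,0,0],[0,0,0],[0,0,0],[0,0,0]]}}

```text
clock: 10.55
position: [0.5321, 0.1124, 0.1153]
tool_rot: [3.141, -0.0, 2.864]
force: [-0.6, -0.3, 0.5]
grip_width: 0.0001
finger_force: 0.0
```

Request:
{"fn": "apply_moves", "kwargs": {"linear": [[-0.05,-0.18,0],[-0.1,-0.36,0],[-0.16,-0.54,0],[-0.22,-0.72,0],[-0.27,-0.91,0]], "delta_rot": [[0,0,0],[0,0,0],[0,0,0],[0,0,0],[0,0,0]]}}

```text
clock: 10.97
position: [0.5329, 0.0168, 0.114]
tool_rot: [-3.141, -0.001, 2.864]
force: [0.1, -0.0, 0.2]
grip_width: -0.0002
finger_force: 0.0
```

Request:
{"fn": "apply_moves", "kwargs": {"linear": [[-0.05,-0.18,0],[-0.1,-0.36,0],[-0.16,-0.54,0],[-0.22,-0.72,0],[-0.27,-0.91,0]], "delta_rot": [[0,0,0],[0,0,0],[0,0,0],[0,0,0],[0,0,0]]}}

```text
clock: 11.38
position: [0.5339, -0.0781, 0.114]
tool_rot: [-3.142, -0.001, 2.864]
force: [0.1, -0.4, -0.6]
grip_width: 0.0003
finger_force: 0.0
```

Request:
{"fn": "apply_moves", "kwargs": {"linear": [[-0.05,-0.18,0],[-0.1,-0.36,0],[-0.16,-0.54,0],[-0.22,-0.72,0],[-0.27,-0.91,0]], "delta_rot": [[0,0,0],[0,0,0],[0,0,0],[0,0,0],[0,0,0]]}}

```text
clock: 11.8
position: [0.535, -0.173, 0.114]
tool_rot: [3.141, -0.001, 2.864]
force: [1.2, -0.0, -0.9]
grip_width: 0.0001
finger_force: 0.0
```

Request:
{"fn": "apply_moves", "kwargs": {"linear": [[-0.05,-0.18,0],[-0.1,-0.36,0],[-0.16,-0.54,0],[-0.22,-0.72,0],[-0.27,-0.91,0]], "delta_rot": [[0,0,0],[0,0,0],[0,0,0],[0,0,0],[0,0,0]]}}

```text
clock: 12.22
position: [0.536, -0.2678, 0.1139]
tool_rot: [3.141, -0.001, 2.864]
force: [-0.1, 0.7, -0.9]
grip_width: 0.0003
finger_force: 0.0
```

Request:
{"fn": "apply_moves", "kwargs": {"linear": [[0,0,0.1],[0,0,0.2],[0,0,0.3],[0,0,0.3],[0,0,0.3]], "delta_rot": [[0,0,0],[0,0,0],[0,0,0],[0,0,0],[0,0,0]]}}

```text
clock: 12.63
position: [0.536, -0.2662, 0.0835]
tool_rot: [3.141, -0.002, 2.865]
force: [-0.1, -0.9, 0.2]
grip_width: -0.0002
finger_force: 0.0
```

Run:
```python
from h import *
s,im,d,i=grab('wrist'); print(s['position'],s['force'])
im=im[120:300,130:400]
cv2.imwrite('pics/wrist4.png',cv2.cvtColor(cv2.resize(im,(780,520),interpolation=cv2.INTER_CUBIC),cv2.COLOR_RGB2BGR))
```

```text
[ 0.53595579 -0.26624743  0.0834785 ] [-0.05268579 -0.8832084   0.1738511 ]
```

View pics/wrist4.png

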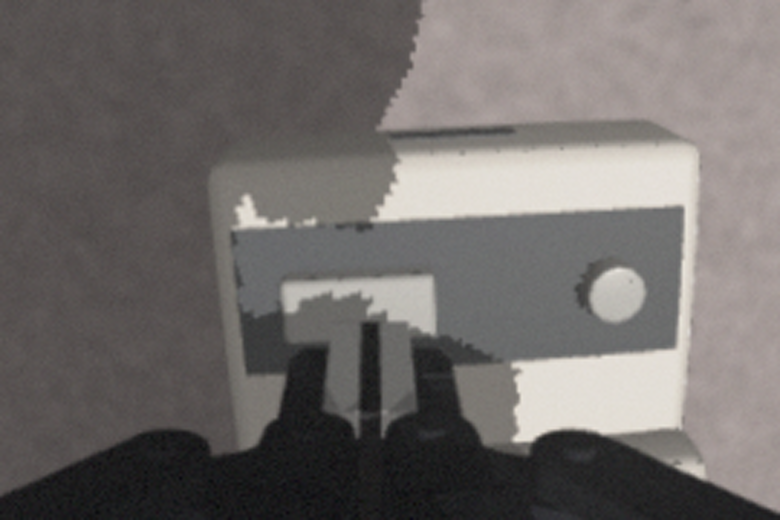

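The grey printer's feed bar (285–435, 278–345) is under the tip, and its round power key at (617,293) is well away. I'll compute the remaining offset.

Run:
```python
from w import *
s,im,d,i=load('wrist'); k=780/270
p=wray(360.5/k-.3+130,311/k-.3+120,.051,s,i); Rm=R.from_euler('xyz',s['tool_rot']).as_matrix(); print(p,Rm.T@(p-s['position']))
```

```text
[ 0.53584417 -0.26789741  0.051     ] [-0.00039986 -0.00163176  0.03247716]
```

Request:
{"fn": "apply_moves", "kwargs": {"linear": [[0,-0.02,0.08],[0,-0.02,0.16],[0,-0.02,0.24],[0,-0.02,0.29],[0,-0.02,0.29]], "delta_rot": [[0,0,0],[0,0,0],[0,0,0],[0,0,0],[0,0,0]]}}

```text
clock: 13.1
position: [0.535, -0.2689, 0.0538]
tool_rot: [3.141, -0.002, 2.864]
force: [0.2, 0.1, 0.9]
grip_width: -0.0001
finger_force: 0.0
```

Request:
{"fn": "apply_moves", "kwargs": {"linear": [[0,0,0.01],[0,0,0.02],[0,0,0.03],[0,0,0.03],[0,0,0.03]], "delta_rot": [[0,0,0],[0,0,0],[0,0,0],[0,0,0],[0,0,0]]}}

```text
clock: 13.52
position: [0.5358, -0.2693, 0.0525]
tool_rot: [-3.142, 0.0, 2.864]
force: [-0.1, -0.0, 1.4]
grip_width: 0.0001
finger_force: 0.0
```

Request:
{"fn": "apply_moves", "kwargs": {"linear": [[0,0,0.01],[0,0,0.02],[0,0,0.02],[0,0,0.02],[0,0,0.02]], "delta_rot": [[0,0,0],[0,0,0],[0,0,0],[0,0,0],[0,0,0]]}}

```text
clock: 13.93
position: [0.5359, -0.2693, 0.0504]
tool_rot: [-3.142, 0.0, 2.864]
force: [0.7, -0.2, 2.8]
grip_width: -0.0001
finger_force: 1.1
```

Request:
{"fn": "apply_moves", "kwargs": {"linear": [[0,0,0.01],[0,0,0.02],[0,0,0.02],[0,0,0.02],[0,0,0.02]], "delta_rot": [[0,0,0],[0,0,0],[0,0,0],[0,0,0],[0,0,0]]}}

```text
clock: 14.35
position: [0.5358, -0.2693, 0.0484]
tool_rot: [-3.142, 0.0, 2.864]
force: [0.3, 0.2, 5.1]
grip_width: -0.0004
finger_force: 2.4
```

Request:
{"fn": "apply_moves", "kwargs": {"linear": [[0,0,0.01],[0,0,0.015],[0,0,0.015],[0,0,0.015],[0,0,0.015]], "delta_rot": [[0,0,0],[0,0,0],[0,0,0],[0,0,0],[0,0,0]]}}

```text
clock: 14.77
position: [0.5358, -0.2694, 0.047]
tool_rot: [-3.142, 0.0, 2.864]
force: [0.9, 0.1, 6.2]
grip_width: 0.0001
finger_force: 3.3
```

Feed registered at about 6–7 N and 4 mm down. I'll lift off, check and hand in.

Request:
{"fn": "apply_moves", "kwargs": {"linear": [[0,0,-0.15],[0,0,-0.3],[0,0,-0.5],[0,0,-0.7],[0,0,-0.9]], "delta_rot": [[0,0,0],[0,0,0],[0,0,0],[0,0,0],[0,0,0]]}}

```text
clock: 15.18
position: [0.5352, -0.2691, 0.1373]
tool_rot: [3.142, -0.001, 2.864]
force: [-0.4, 0.0, -0.6]
grip_width: -0.0003
finger_force: 0.0
```

Request:
{"fn": "apply_moves", "kwargs": {"linear": [[0,0,0],[0,0,0],[0,0,0],[0,0,0],[0,0,0]], "delta_rot": [[0,0,0],[0,0,0],[0,0,0],[0,0,0],[0,0,0]]}}

```text
clock: 15.6
position: [0.5352, -0.2691, 0.1358]
tool_rot: [3.141, -0.002, 2.864]
force: [-0.4, -0.1, -0.4]
grip_width: 0.0002
finger_force: 0.0
```

Run:
```python
from h import *
print(monitor.observe()['position'], workorder.job_done())
```

```text
the job is handed in; nothing more can be done
[ 0.53517766 -0.26906814  0.1358297 ] None
```

I tapped tare, print and feed in that order at about 6–7 N each, left the balance untouched for over 2 s after tare, and handed the job in at about 16 s; no verdict came back.

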